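Swap the accessory trays: sanding drums home, cutting discs out

ROBOT

A 6-joint arm with a two-finger parallel gripper is mounted at the origin on the work surface. World frame = base frame: x ahead of the robot, y to its left, z up, the work surface at z = 0. Lengths are in m, angles in degrees, forces in N, time in s.
With the tool pointing down it reaches from about 0.25 to 0.725 m from the base axis. Payload 9.7 kg.
Tool frame: the origin (TCP) lies on the centre line of the jaws, within the pads' length; the fingertips stand bot.nose_length ahead of it and the grasp point (between the pads) lies 11 mm behind it (bot.nose_length is the distance from the TCP to the fingertips, in m); z points along the fingers, y is the line along which they close (so a half turn about z gives the same grasp; the last joint's range is limited). The gripper opens to 85 mm and grips with 20 to 120 N. Pads are 22 mm wide; open, the fingers measure 114 mm over their backs; the gripper's body (76 mm by 85 mm) begins 54 mm behind the grasp point. The pads swing forward as they close: fully open they stand 13 mm farther back than shut.
Start: joints at [74.485, 4.979, 10.078, 95.1, 0, 90], TCP at [0.147, 0.53, 0.239] pointing down, gripper open.
Joint ranges: [-179.16, 179.16], [-48.56, 103.87], [-65.8, 70.77], [-126.05, 130.52], [-82.76, 87.17], [-180, 180]. Speed limits (degrees/s): [127.2, 127.2, 147.25, 180, 180, 180].

INTERFACE

Orientations are given as [roll, pitch, yaw] about the fixed x, y, z axes, in that order (R = Rz(yaw) Ry(pitch) Rx(roll)).
In Python, from workcell import bot gives the robot as it stands. The module is installed in compiled form; this text tells all that it offers.
- The arm moves only by the shell command python3 -m inch 'ROWS' [OPENING] [FORCE]. ROWS is JSON, a list of rows, each a list of 4 numbers: the shift along the world's x, y, z in cm, then the turn about the world's z in degrees. A call has exactly 8 rows; each row is the pose to reach, as a shift and turn from the pose commanded when the call began; what a row does not reach only later rows make up. A row lasts 1/8 s, in which the tool goes at most 62.5 mm and 10.7 degrees, less where a joint would pass 70% of its speed; a pose out of reach is approached as far as the arm can. A call with a gripper value outside its range is refused whole. OPENING is the finger opening in cm, from 0 to 8.54, set as the call begins (- or left out, the last holds). The fingers move at their own pace and stop on an object; FORCE is the grip in N (left out, the last holds). Time passes only in rows, so rows that repeat a pose let the fingers close, or fill a call up. It gives the time, the measured TCP pose, the force, the opening and the grip force at its end, in the units of the state.
- bot.get_obs(): the state, without advancing time (a new reading comes with each control period).
- bot.camera(name): name is "side" or "top"; returns a dict with "img" (400x640x3 uint8, red, green, blue), "fovy" (degrees; the focal length in pixels is half the picture's height over the tangent of half this angle, whatever the lens; pixels are square), "cx", "cy" (the principal point, pixels), "dist" ([k1, k2, p1, p2, k3] as OpenCV has them; the pictures are not rectified), "R" (3x3) and "t" (3): a world point X has camera coordinates R X + t. Camera axes: x right, y down, z forward; pixel columns grow to the right and rows downward; lengths in m; the calibration is good to about 2 mm. A picture is of the moment at which its call begins. There is no depth.
- bot.job_done(): hands the job in; it is judged then, once.
Trained networks look in a picture, given as the dict that the camera call returned (one of the last four; its "shot" number tells which), for a name from the list of things; names that differ only in an ending like _2 or _b are one class to them, and where a whole thing is asked for, a point or a joint stands for the part that bears it (a point fixed in the world has none). Each returns a list of dicts, best first, with "score" (0 to 1); they miss things now and then, are a little off and sometimes report something else, mostly with a low value. They report only what shows in the picture. A call takes as long as a camera call.
- bot.find_in(thing, picture): "point" ([column, row] in pixels, amid what is visible of it).
- bot.landmark_of(thing, picture): "point" ([column, row] in pixels: a listed point, or the origin of a listed thing).
The state is a dict: "time": time; "q": joint angles; "qd": joint speeds; "joint_efforts": joint torques, N m; "ee_pos": TCP position; "tcp_rot": TCP orientation; "wrist_force": force on the tool from outside, world axes, zero at the start; "torque": the same for the moment, N m; "opening": finger opening in m; "grasp_force": force on a finger pad.
Only numpy, scipy, OpenCV 4.12 (cv2) and the standard library are available. Lean on these libraries where they do the work, as an engineer would, in place of code of your own. Each camera call takes 0.05 s, during which the arm holds its last target. There are 200 camera calls.

TASK

Only one accessory tray may be out at a time: push the blue tray (sanding drums) fully home into its case first, then hook a fingertip behind the lip of the yellow tray (cutting discs) and draw it out along its rails as far as it goes. Use only the fingertips or the outside of the fingers, pinch and lift nothing, and draw gently so that the little pot in the yellow tray stays standing in the tray. Leave the pot and everything else on the bench alone.

Things in the scene. Friction and masses are not known exactly. Their poses are not given: they have to be found in the camera images.
- yellow_case: grey steel case with a yellow panel on top, 160 mm deep (x), 130 wide (y), 58 high, fixed to the bench; it may stand left or right, turned up to 0.2 rad. Origin: centre of its underside, on the bench. Its own -x axis is the open front, the way its yellow tray draws out; z is up.
- yellow_tray (a joint): how far the yellow tray (cutting discs) is drawn out of the yellow case, in m: 0 = fully home, 0.11 = fully out, with rigid stops at both ends. It is shut (0) at the start. It slides level along the case's -x axis; about 1.5 N of friction (plus 8 N s/m of damping), no spring, and it stays where it is left.
- yellow_lip (a point): top of the upright yellow lip at the front end of the yellow tray, mid-width, over its inside face, 42 mm above the bench; moves with the tray; axes as the case. The lip is 104 mm wide, 10 mm thick (from this point towards the case's -x) and rises 32 mm above a flat ledge whose top is 10 mm above the bench.
- yellow_well (a point): middle of the finger well of the yellow tray, on the ledge (10 mm above the bench), 25 mm behind the lip's inside face; moves with the tray; axes as the case. The well is open above and 50 mm long from lip to case front when the tray is home, longer when out; its side walls are 8 mm high and 104 mm apart; a 12 mm high rib crosses the tray 54 mm behind the lip.
- blue_case: grey steel case with a blue panel on top, 160 mm deep (x), 130 wide (y), 58 high, fixed to the bench; it may stand left or right, turned up to 0.2 rad. Origin: centre of its underside, on the bench. Its own -x axis is the open front, the way its blue tray draws out; z is up.
- blue_tray (a joint): how far the blue tray (sanding drums) is drawn out of the blue case, in m: 0 = fully home, 0.11 = fully out, with rigid stops at both ends. It is part-way out (0.06 to 0.10) at the start. It slides level along the case's -x axis; about 1.5 N of friction (plus 8 N s/m of damping), no spring, and it stays where it is left.
- blue_lip (a point): top of the upright blue lip at the front end of the blue tray, mid-width, over its inside face, 42 mm above the bench; moves with the tray; axes as the case. The lip is 104 mm wide, 10 mm thick (from this point towards the case's -x) and rises 32 mm above a flat ledge whose top is 10 mm above the bench.
- blue_well (a point): middle of the finger well of the blue tray, on the ledge (10 mm above the bench), 25 mm behind the lip's inside face; moves with the tray; axes as the case. The well is open above and 50 mm long from lip to case front when the tray is home, longer when out; its side walls are 8 mm high and 104 mm apart; a 12 mm high rib crosses the tray 54 mm behind the lip.
- bit_pot: small loose clear pot with brass cap, 30 mm wide, 30 mm tall, about 50 g, standing in the yellow tray on its 10 mm high floor, hidden in the case until the tray is out. Origin: centre of its underside.
- oil_bottle: small bottle with red cap, 32 mm wide, 58 mm tall, loose, standing between the two cases. Origin: on its underside.
- dressing_stone: black bar 60 x 24 x 12 mm, loose, lying between the two cases. Origin: on its underside.
- rotary_tool: grey hand-held rotary tool, about 180 mm long and 38 mm thick, loose, lying to one side. Origin: on its underside.
- goggles: clear safety goggles, about 85 x 160 x 70 mm, loose, standing to one side. Origin: on its underside.
- hinge_block: wood block 100 x 70 x 22 mm with a small steel bracket on it (65 mm tall in all), loose. Origin: on its underside.
- screwdriver: red-handled screwdriver, 150 mm long, loose, lying to one side. Origin: on its underside.
- brush_mug: blue mug, 72 mm wide, 85 mm tall, loose. Origin: on its underside.

How it is judged (in metres and radians):
On the way, in this order (a step that is already met when the one before it is completed fails the run):
1. the blue tray is pushed home (value of joint blue_tray below 0.006 m and value of joint yellow_tray below 0.03 m), for 0.2 s.
2. the yellow tray is hooked by the inside of its lip and being drawn (contact force between the fingers and yellow_tray_c0 above 0.3 N and value of joint yellow_tray above 0.04 m), for 0.05 s.
3. the yellow tray is drawn fully out (value of joint yellow_tray above 0.1 m), for 0.2 s.
At the end, for the whole second after the job is handed in: the blue tray is within 6 mm of fully home, the yellow tray is at rest and within 10 mm of fully out (joint above 0.100), and the pot stands upright (within 0.2 rad), at rest, on the floor of the yellow tray behind the finger well (its origin more than 50 mm behind the lip's inside face) (value of joint blue_tray below 0.006 m and value of joint yellow_tray above 0.1 m and velocity of joint yellow_tray between -0.01 and 0.01 m/s and angle between bit_pot's own z axis and vertical below 0.2 rad and height (world z) of bit_pot between 0.006 and 0.016 m and linear speed of bit_pot below 0.02 m/s and x of bit_pot in the frame of yellow_lip above 0.05 m); the robot touches nothing.
It fails at once if both trays are out by more than 30 mm at once (value of joint each of blue_tray, yellow_tray above 0.03 m).
It fails at once if the yellow lip is pinched (more than 2 N on its inside and its outside at once) (contact force between the fingers and yellow_tray_c0 above 2 N and contact force between the fingers and yellow_tray_c1 above 2 N).
It fails at once if the blue lip is pinched (more than 2 N on its inside and its outside at once) (contact force between the fingers and blue_tray_c0 above 2 N and contact force between the fingers and blue_tray_c1 above 2 N).
It fails at once if the pot is tipped over, lifted or handled (angle between bit_pot's own z axis and vertical above 0.5 rad or height (world z) of bit_pot above 0.022 m or contact force between the fingers and bit_pot above 1 N).
It fails at once if something else on the bench is moved by more than 20 mm (distance of any of oil_bottle, dressing_stone, rotary_tool, goggles, hinge_block, screwdriver, brush_mug from where it was at the start of the episode above 0.02 m).
It also fails if it takes over 45 s, if anything falls off the work surface, if the arm or the gripper's body presses on something with over 40 N, if the wrist force passes 120 N, or if a joint passes its speed limit or range.

## Working session

There is one attempt and no reset: what is moved stays moved. The work goes in short steps, Python scripts to look and compute and a shell command to move; the robot and the scene stay as the last step left them, time stands still between calls to the robot, and variables do not carry over. Pictures are saved under pics/ and viewed, at most 10 in all, crops included, and the job is handed in when it is done.

```bash
mkdir -p pics; cat > h.py <<'E'
import numpy as np, cv2
from workcell import bot
def K(c):
    f=200/np.tan(np.radians(c["fovy"])/2); return np.array([[f,0,c["cx"]],[0,f,c["cy"]],[0,0,1]])
def ray(c,p):
    u=cv2.undistortPoints(np.array([[p]],float),K(c),np.array(c["dist"]))[0,0]
    R=np.array(c["R"]);t=np.array(c["t"]); return -R.T@t, R.T@np.array([u[0],u[1],1])
def at_z(c,p,z):
    o,d=ray(c,p); return o+d*(z-o[2])/d[2]
def proj(c,X):
    return cv2.projectPoints(np.array(X,float).reshape(-1,3),cv2.Rodrigues(np.array(c["R"]))[0],np.array(c["t"]),K(c),np.array(c["dist"]))[0].reshape(-1,2)
Z=dict(yellow_case=0,blue_case=0,yellow_lip=.042,blue_lip=.042,yellow_well=.01,blue_well=.01)
def meas(c,names=Z):
    for n in names:
        for d in bot.landmark_of(n,c)[:2]: print(n,round(d["score"],2),np.round(d["point"],1),np.round(at_z(c,d["point"],Z.get(n,0)),4))
E
python3 - <<'E'
from h import *
print(bot.nose_length, bot.get_obs()["tcp_rot"])
for n in("top","side"):
    c=bot.camera(n); cv2.imwrite(f"pics/{n}0.png",c["img"][:,:,::-1]); print(n); meas(c,list(Z)+["oil_bottle","dressing_stone","rotary_tool","goggles","hinge_block","screwdriver","brush_mug"] if n=="top" else Z)
E
```

```text
0.008 [-1.79923194e+02  7.79827849e-04  1.64484313e+02]
top
yellow_case 0.56 [386.9 137.4] [ 0.7753 -0.2134  0.    ]
yellow_case 0.42 [189.6 178.3] [0.641  0.4401 0.    ]
blue_case 0.62 [259.1 208.8] [0.5391 0.2068 0.    ]
yellow_lip 0.79 [389.7 176. ] [ 0.6382 -0.2125  0.042 ]
yellow_lip 0.34 [160.4 250.2] [0.4061 0.5058 0.042 ]
blue_lip 0.78 [260.5 215.2] [0.515  0.1942 0.042 ]
yellow_well 0.68 [384.1 172.4] [ 0.6559 -0.2002  0.01  ]
yellow_well 0.21 [470.9 263.2] [ 0.3671 -0.462   0.01  ]
blue_well 0.89 [259.4 208.8] [0.5382 0.204  0.01  ]
blue_well 0.27 [259.4 214.6] [0.5194 0.2036 0.01  ]
oil_bottle 0.45 [318.1 210.3] [0.5338 0.0141 0.    ]
dressing_stone 0.67 [189.9 182. ] [0.6286 0.4385 0.    ]
dressing_stone 0.56 [322.8 155.9] [ 0.7143 -0.0014  0.    ]
rotary_tool 0.55 [468.2 262.9] [ 0.3675 -0.4574  0.    ]
goggles 0.84 [162.1 250.1] [0.4056 0.5192 0.    ]
hinge_block 0.73 [188.4 182.4] [0.6273 0.4435 0.    ]
screwdriver 0.8 [470.7 202.1] [ 0.5595 -0.475   0.    ]
brush_mug 0.67 [447.9 167.6] [ 0.6725 -0.4079  0.    ]
side
yellow_case 0.93 [392.6 239.4] [ 0.7622 -0.2081  0.    ]
yellow_case 0.36 [202.3 139.9] [0.3988 0.5231 0.    ]
blue_case 0.57 [315.9 158.5] [0.7308 0.2228 0.    ]
yellow_lip 0.69 [362.5 247.8] [ 0.6415 -0.2084  0.042 ]
blue_lip 0.57 [262.3 173.4] [0.5108 0.2127 0.042 ]
yellow_well 0.83 [365.3 251.2] [ 0.6569 -0.2072  0.01  ]
blue_well 0.95 [269.9 175.4] [0.541  0.2195 0.01  ]
blue_well 0.51 [364.1 249.3] [ 0.6576 -0.1996  0.01  ]
```

View pics/top0.png

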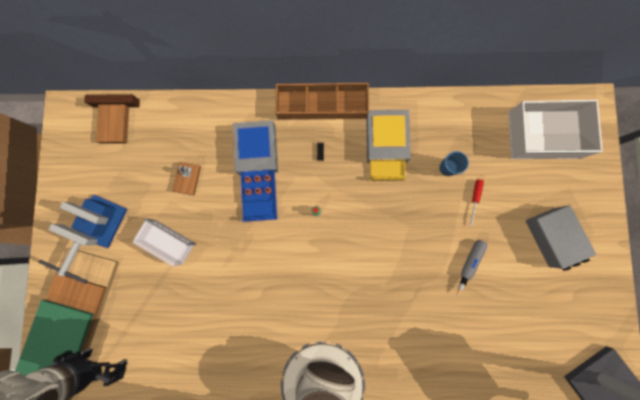

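View pics/side0.png

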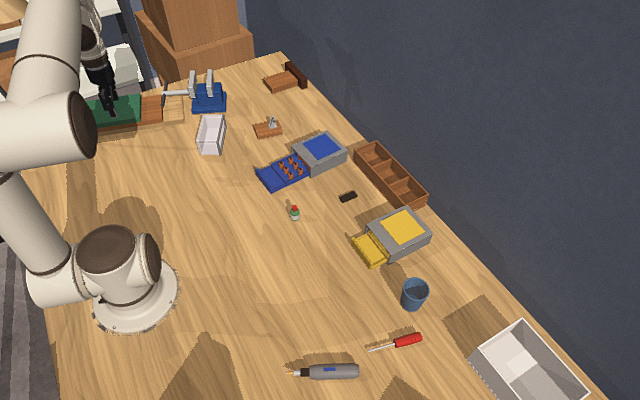

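The top view shows the blue case at about (255,147) with its tray out to (258,219), and the yellow case at (388,135) with its lip at (388,178). The bottle is at (316,211) and the stone at (320,151). In the side view the blue lip is near (262,175) and the yellow lip near (362,250). Next I'll fit the axes from the coloured panels.

```bash
cat >> h.py <<'E'
def blobs(c,col,z,box):
    hsv=cv2.cvtColor(c["img"],cv2.COLOR_RGB2HSV); lo,hi=dict(b=((105,130,50),(125,255,255)),y=((22,170,90),(32,255,255)))[col]
    m=cv2.inRange(hsv,lo,hi); w=np.zeros_like(m); x0,y0,x1,y1=box; w[y0:y1,x0:x1]=m[y0:y1,x0:x1]
    for k in sorted(cv2.findContours(w,cv2.RETR_EXTERNAL,cv2.CHAIN_APPROX_NONE)[0],key=cv2.contourArea)[::-1][:2]:
        if cv2.contourArea(k)<60: continue
        P=np.array([at_z(c,p[0],z)[:2] for p in k]); r=cv2.minAreaRect((P*1000).astype(np.float32))
        print(col,"px",np.round(k[:,0].mean(0)),"z",z,"ctr",np.round(r[0],1),"size",np.round(r[1],1),"ang",round(r[2],1),"xmin",np.round(P[:,0].min(),4))
E
python3 - <<'E'
from h import *
for n,bb,yb in(("top",(225,115,285,225),(360,105,415,185)),("side",(250,125,350,195),(345,200,435,270))):
    c=bot.camera(n); print(n)
    for z in(.058,.042):
        blobs(c,"b",z,bb); blobs(c,"y",z,yb)
    print(np.round(np.array(c["R"]).T@-np.array(c["t"]),2))
E
```

```text
top
b px [258. 195.] z 0.058 ctr [578.1 199.8] size [153.  101.7] ang 4.0 xmin 0.499
b px [253. 142.] z 0.058 ctr [746.8 218.5] size [95.7 95.6] ang 4.0 xmin 0.6983
y px [389. 130.] z 0.058 ctr [ 781.4 -209.6] size [93.2 93.8] ang 1.1 xmin 0.7342
y px [388. 169.] z 0.058 ctr [ 655.9 -203. ] size [ 57.2 100.2] ang 1.7 xmin 0.6288
b px [258. 195.] z 0.042 ctr [580.1 202.9] size [155.2 103.1] ang 4.0 xmin 0.5
b px [253. 142.] z 0.042 ctr [751.2 221.8] size [97.1 97. ] ang 4.0 xmin 0.7021
y px [389. 130.] z 0.042 ctr [ 786.4 -212.4] size [94.5 95.1] ang 1.1 xmin 0.7385
y px [388. 169.] z 0.042 ctr [ 659.1 -205.7] size [ 58.  101.6] ang 1.7 xmin 0.6316
[ 0.43 -0.02  1.2 ]
side
b px [285. 172.] z 0.058 ctr [570.9 169.7] size [161.9 126.4] ang 0.8 xmin 0.4907
b px [321. 146.] z 0.058 ctr [748.2 219.1] size [97.8 99.1] ang 3.6 xmin 0.6966
y px [402. 227.] z 0.058 ctr [ 784.  -209.6] size [97.9 98.5] ang 89.5 xmin 0.7345
y px [368. 248.] z 0.058 ctr [ 649.5 -222.2] size [ 46.4 104. ] ang 0.1 xmin 0.6262
b px [285. 172.] z 0.042 ctr [577.4 183.5] size [164.4 128.4] ang 0.8 xmin 0.4959
b px [321. 146.] z 0.042 ctr [757.3 233.7] size [ 99.3 100.7] ang 3.6 xmin 0.705
y px [402. 227.] z 0.042 ctr [ 793.7 -201.7] size [ 99.4 100. ] ang 89.5 xmin 0.7434
y px [368. 248.] z 0.042 ctr [ 657.1 -214.4] size [ 47.1 105.6] ang 0.1 xmin 0.6335
[ 0.16 -0.72  1.09]
```

```bash
python3 -m inch '[[4,-4,0,3],[9,-9,0,7],[14,-14,0,12],[19,-19,0,16],[23,-23.5,0,19.5],[27,-27.5,0,19.5],[30,-31,0,19.5],[32,-33,0,19.5]]' 0; python3 -c "
from workcell import bot;o=bot.get_obs();print(o['q'],o['tcp_rot'])"
```

```text
time: 2.15
ee_pos: [0.4687, 0.1975, 0.2392]
tcp_rot: [-180.0, 0.0, -176.2]
wrist_force: [-0.9, 0.6, -0.3]
opening: 0.0003
grasp_force: 0.0
[ 2.28560155e+01 -7.16924737e-01  4.20171357e+00  9.49148427e+01
 -1.62222458e-02  1.90297608e+01] [-1.79985902e+02  8.87759260e-03 -1.76173745e+02]
```

```bash
python3 -m inch '[[-1,0,-3,0],[-1,0,-7,0],[-1,0,-11,0],[-1,0,-14,0],[-1,0,-17,0],[-1,0,-19,0],[-1,0,-20.5,0],[-1,0,-21,0]]'; python3 - <<'E'
from h import *
c=bot.camera("side"); cv2.imwrite("pics/s1.png",cv2.resize(c["img"][120:270,200:440,::-1],None,fx=3,fy=3))
E
```

```text
time: 3.15
ee_pos: [0.4569, 0.1998, 0.0287]
tcp_rot: [-180.0, -0.0, -176.0]
wrist_force: [-0.4, 0.0, 0.9]
opening: 0.0003
grasp_force: 0.0
```

View pics/s1.png

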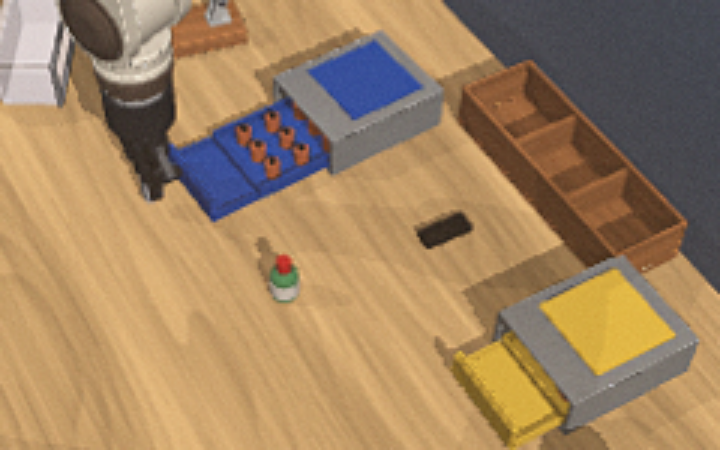

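The closed fingers stand just in front of the blue lip, near crop pixel (155,185), centred on it. Now I'll push along the case axis.

```bash
python3 -m inch '[[1.5,0.1,0,0],[3,0.2,0,0],[4.5,0.3,0,0],[6,0.4,0,0],[7.5,0.5,0,0],[9,0.6,0,0],[10.2,0.7,0,0],[11,0.8,0,0]]'; python3 -m inch '[[0.4,0,0,0],[0.8,0.1,0,0],[1.1,0.1,0,0],[1.3,0.1,0,0],[1.5,0.1,0,0],[1.6,0.1,0,0],[1.7,0.1,0,0],[1.7,0.1,0,0]]'; python3 - <<'E'
from h import *
c=bot.camera("side"); meas(c,["blue_lip","blue_well"]); cv2.imwrite("pics/s2.png",cv2.resize(c["img"][120:270,200:440,::-1],None,fx=3,fy=3))
E
```

```text
time: 4.2
ee_pos: [0.5678, 0.2077, 0.029]
tcp_rot: [-180.0, -0.0, -176.0]
wrist_force: [-1.8, -0.8, 0.6]
opening: -0.0
grasp_force: 1.0
time: 5.2
ee_pos: [0.5843, 0.2089, 0.0294]
tcp_rot: [-180.0, 0.0, -176.0]
wrist_force: [-1.0, -0.5, -0.5]
opening: 0.0003
grasp_force: 0.3
blue_lip 0.98 [283.6 161.8] [0.6007 0.2272 0.042 ]
blue_lip 0.62 [198.4 141.2] [0.3744 0.4754 0.042 ]
blue_well 0.74 [291.3 165.2] [0.6306 0.2274 0.01  ]
```

View pics/s2.png

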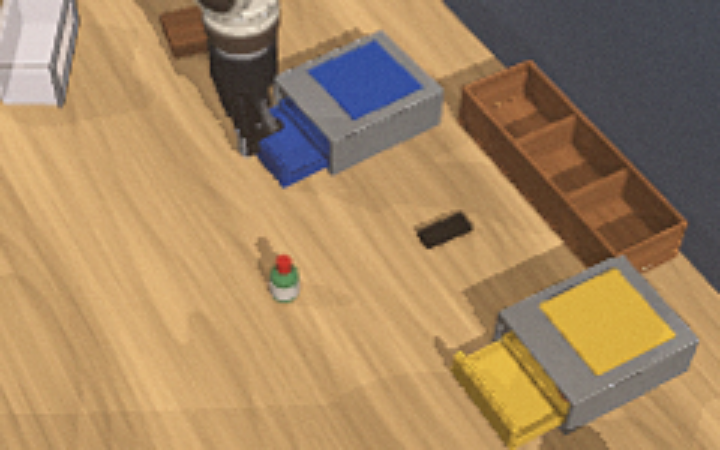

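The blue tray is nearly home (lip at crop ~(285,165)), but the force hasn't risen yet, so I'll press on until it reaches the stop.

```bash
python3 -m inch '[[0.1,0,0,0],[0.2,0,0,0],[0.3,0,0,0],[0.4,0,0,0],[0.5,0,0,0],[0.6,0,0,0],[0.6,0,0,0],[0.6,0,0,0]]'
```

```text
time: 6.35
ee_pos: [0.5854, 0.2089, 0.0293]
tcp_rot: [180.0, -0.5, -175.9]
wrist_force: [-27.9, -0.6, 16.6]
opening: -0.0001
grasp_force: 14.1
```

The stop is reached: about 28 N with no further motion. I'll back off, lift, and cross over above the yellow well.

```bash
python3 -m inch '[[-1.5,-0.1,0,0],[-3,-0.2,0,0],[-3,-0.2,4,0],[-3,-0.2,8,0],[-3,-0.2,12,0],[-3,-2,15,0],[-3,-5,15,0],[-3,-9,15,0]]'; python3 -m inch '[[2,-5,0,0],[3,-10,0,-1],[5,-15,0,-2],[7,-20,0,-3],[8.5,-25,0,-3.5],[10,-29,0,-3.5],[11,-32,0,-3.5],[11.1,-32.8,0,-3.5]]'; python3 - <<'E'
from h import *
for n in("top","side"):
    c=bot.camera(n); meas(c,["yellow_lip","yellow_well","blue_lip"])
cv2.imwrite("pics/s3.png",cv2.resize(c["img"][120:270,240:480,::-1],None,fx=3,fy=3))
E
```

```text
time: 7.35
ee_pos: [0.5605, 0.1185, 0.1798]
tcp_rot: [180.0, 0.1, -175.9]
wrist_force: [0.3, -0.0, -0.2]
opening: 0.0001
grasp_force: 0.0
time: 8.35
ee_pos: [0.6714, -0.2111, 0.1784]
tcp_rot: [-180.0, -0.0, -179.6]
wrist_force: [0.2, 0.2, -0.7]
opening: -0.0
grasp_force: 0.0
yellow_lip 0.77 [390.2 175.4] [ 0.6401 -0.2141  0.042 ]
yellow_lip 0.56 [258.6 176.2] [0.6395 0.2027 0.042 ]
yellow_well 0.87 [387.2 169.6] [ 0.6651 -0.2104  0.01  ]
yellow_well 0.68 [385.2 140.8] [ 0.761  -0.2059  0.01  ]
blue_lip 0.77 [256.4 183.2] [0.6169 0.2093 0.042 ]
yellow_lip 0.7 [291.2 165.9] [0.6147 0.1964 0.042 ]
yellow_lip 0.64 [361.4 247.4] [ 0.6395 -0.2056  0.042 ]
yellow_well 0.93 [369.2 250.8] [ 0.6682 -0.2118  0.01  ]
blue_lip 0.64 [284.6 162.7] [0.6017 0.2215 0.042 ]
```

View pics/s3.png

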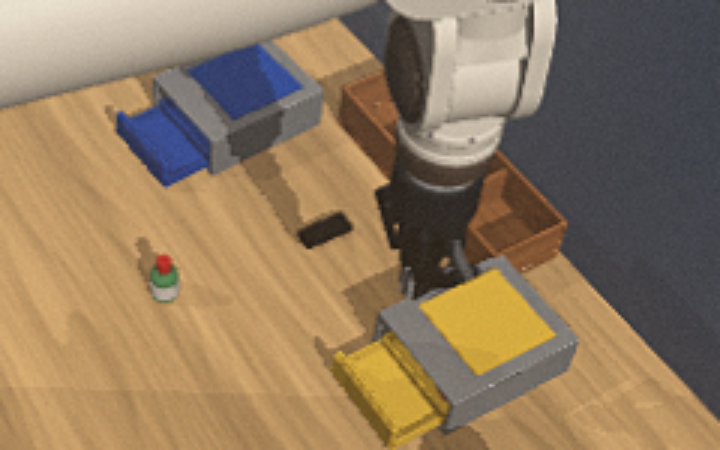

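The blue tray is home (crop ~(165,145)). The yellow well is open at crop ~(395,390), and measures x≈0.666, y≈-0.21, which fits the geometry. I'll lower into the well now.

```bash
python3 -m inch '[[-0.6,0,-2,0],[-0.6,0,-4,0],[-0.6,0,-6,0],[-0.6,0,-8,0],[-0.6,0,-10,0],[-0.6,0,-11,0],[-0.6,0,-11.5,0],[-0.6,0,-11.5,0]]'; python3 - <<'E'
from h import *
c=bot.camera("top"); cv2.imwrite("pics/t4.png",cv2.resize(c["img"][90:220,320:460,::-1],None,fx=4,fy=4))
E
```

```text
time: 9.75
ee_pos: [0.6652, -0.209, 0.0646]
tcp_rot: [-180.0, 0.0, -179.5]
wrist_force: [-0.8, 0.5, 0.6]
opening: 0.0001
grasp_force: 0.0
```

View pics/t4.png

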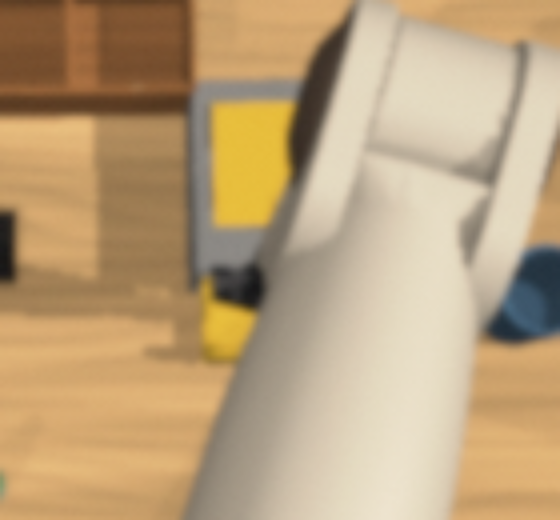

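The gripper sits over the well at crop ~(240,285), with the lip at (225,350) still clear. I'll continue down 3.5 cm.

```bash
python3 -m inch '[[-0.2,0,-0.5,0],[-0.2,0,-1,0],[-0.2,0,-1.5,0],[-0.2,0,-2,0],[-0.2,0,-2.5,0],[-0.2,0,-3,0],[-0.2,0,-3.5,0],[-0.2,0,-3.6,0]]'; python3 -m inch '[[-0.1,0,0,0],[-0.3,0,0,0],[-0.5,0,0,0],[-0.7,0,0,0],[-0.9,0,0,0],[-1.1,0,0,0],[-1.3,0,0,0],[-1.5,0,0,0]]'
```

```text
time: 10.8
ee_pos: [0.6629, -0.209, 0.0277]
tcp_rot: [180.0, -0.0, -179.5]
wrist_force: [-1.1, 0.7, -0.0]
opening: 0.0003
grasp_force: 0.0
time: 11.8
ee_pos: [0.6482, -0.2091, 0.0283]
tcp_rot: [-180.0, 0.0, -179.5]
wrist_force: [1.1, 0.2, -1.6]
opening: -0.0001
grasp_force: 0.8
```

Contact made on the lip's inside. I'll draw gently.

```bash
python3 -m inch '[[-0.2,0,0,0],[-0.5,0,0,0],[-0.8,0,0,0],[-1.2,0,0,0],[-1.6,0,0,0],[-2.0,0,0,0],[-2.4,0,0,0],[-2.8,0,0,0]]'; python3 -m inch '[[-0.4,0,0,0],[-0.8,0,0,0],[-1.2,0,0,0],[-1.6,0,0,0],[-2.0,0,0,0],[-2.4,0,0,0],[-2.8,0,0,0],[-3.2,0,0,0]]';  python3 -m inch '[[-0.4,0,0,0],[-0.8,0,0,0],[-1.2,0,0,0],[-1.6,0,0,0],[-2.0,0,0,0],[-2.3,0,0,0],[-2.6,0,0,0],[-2.8,0,0,0]]'; python3 - <<'E'
from h import *
c=bot.camera("side"); meas(c,["yellow_lip"]); cv2.imwrite("pics/s5.png",cv2.resize(c["img"][120:270,240:480,::-1],None,fx=3,fy=3))
E
```

```text
time: 12.8
ee_pos: [0.6199, -0.2091, 0.0283]
tcp_rot: [-180.0, 0.0, -179.5]
wrist_force: [1.2, -1.3, -0.2]
opening: -0.0
grasp_force: 0.9
time: 13.8
ee_pos: [0.5879, -0.2091, 0.0283]
tcp_rot: [-180.0, 0.0, -179.5]
wrist_force: [2.0, -1.7, -1.0]
opening: -0.0002
grasp_force: 0.9
time: 14.8
ee_pos: [0.5599, -0.209, 0.0283]
tcp_rot: [180.0, 0.0, -179.5]
wrist_force: [1.9, -0.6, -0.9]
opening: -0.0
grasp_force: 0.8
yellow_lip 0.75 [338.8 260.4] [ 0.5563 -0.211   0.042 ]
yellow_lip 0.48 [392.6 238.8] [ 0.7401 -0.2261  0.042 ]
```

View pics/s5.png

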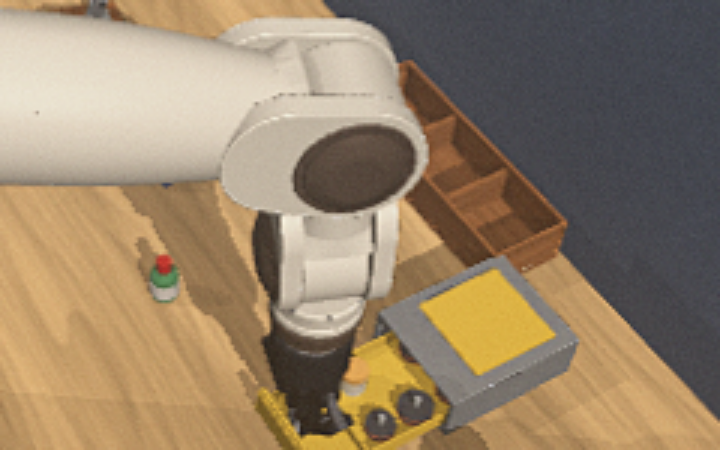

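The tray follows with its lip at crop ~(280,420), and the pot is standing at ~(355,378). I'll continue slowly to the stop.

```bash
python3 -m inch '[[-0.2,0,0,0],[-0.4,0,0,0],[-0.6,0,0,0],[-0.8,0,0,0],[-1.0,0,0,0],[-1.2,0,0,0],[-1.4,0,0,0],[-1.5,0,0,0]]'; python3 -m inch '[[-0.1,0,0,0],[-0.2,0,0,0],[-0.3,0,0,0],[-0.4,0,0,0],[-0.5,0,0,0],[-0.6,0,0,0],[-0.6,0,0,0],[-0.6,0,0,0]]'
```

```text
time: 15.9
ee_pos: [0.545, -0.209, 0.0283]
tcp_rot: [180.0, -0.0, -179.5]
wrist_force: [2.0, 1.6, -0.4]
opening: 0.0001
grasp_force: 0.8
time: 16.9
ee_pos: [0.5412, -0.2091, 0.0284]
tcp_rot: [-180.0, 0.2, -179.5]
wrist_force: [13.2, 1.3, -7.1]
opening: 0.0004
grasp_force: 6.6
```

At the stop. I'll release the lip, lift straight up and check.

```bash
python3 -m inch '[[0.5,0,0,0],[1.2,0,0,0],[1.2,0,0,0],[1.2,0,2,0],[1.2,0,5,0],[1.2,0,9,0],[1.2,0,13,0],[1.2,0,17,0]]'; python3 -m inch '[[-3,0,2,0],[-7,0,2,0],[-11,0,2,0],[-15,0,2,0],[-17,0,2,0],[-17,0,2,0],[-17,0,2,0],[-17,0,2,0]]'; python3 - <<'E'
from h import *
c=bot.camera("side"); meas(c,["yellow_lip","blue_lip","oil_bottle"]); 
for d in bot.landmark_of("bit_pot",c)[:1]: print(d, at_z(c,d["point"],.01))
cv2.imwrite("pics/s6.png",cv2.resize(c["img"][120:300,200:440,::-1],None,fx=3,fy=3))
E
```

```text
time: 17.9
ee_pos: [0.5507, -0.2091, 0.1996]
tcp_rot: [-180.0, -0.0, -179.5]
wrist_force: [-0.1, -0.9, -0.1]
opening: 0.0001
grasp_force: 0.0
time: 18.9
ee_pos: [0.3818, -0.209, 0.218]
tcp_rot: [180.0, -0.0, -179.5]
wrist_force: [0.4, -0.3, 0.6]
opening: 0.0003
grasp_force: 0.0
yellow_lip 0.72 [329.2 263.8] [ 0.5258 -0.2072  0.042 ]
yellow_lip 0.62 [327.6 371.9] [ 0.3631 -0.4692  0.042 ]
blue_lip 0.35 [391.1 347. ] [ 0.5365 -0.4954  0.042 ]
{'point': [349.9, 250.7], 'score': 0.54} [ 0.61660299 -0.1825891   0.01      ]
```

View pics/s6.png

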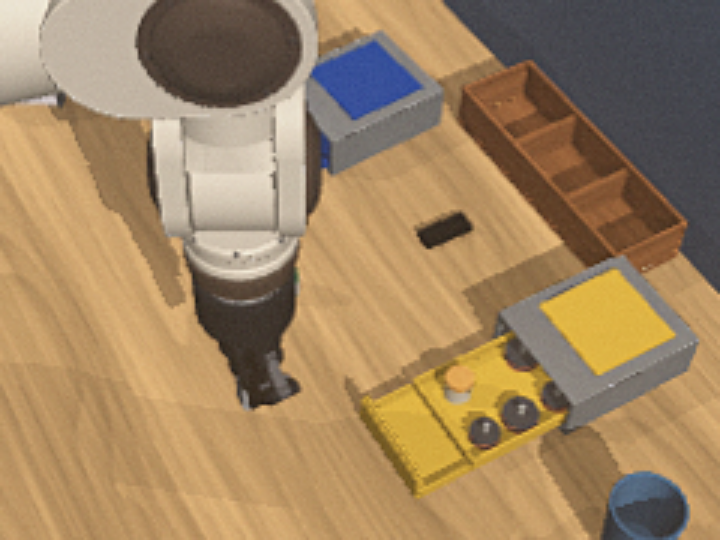

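The yellow tray is fully out, with its lip at crop ~(395,445). The pot stands behind the rib at (458,385), and the arm is clear. I'll hand it in.

```bash
python3 -c "
from workcell import bot;print(bot.job_done())"
```

```text
the job is handed in; nothing more can be done
None
```

The job is handed in at about 19 s: the blue tray was pushed home to its stop, the yellow tray is drawn out to its stop with the pot standing behind the rib, and the arm is clear; the hand-in returned no verdict.

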